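Reset the batch counter to zero and load the first spool

TASK

Get the grey batch counter ready for a new batch: hold the orange release tab down and slide the clear cover fully open, then turn the black reset knob back (counterclockwise seen from above) until it rests against its zero stop, and slide the cover fully shut again with the tab held down, then let the tab spring up and latch. Then stand the dark wooden spool upright on the middle of the counter's round pad, setting it down rather than dropping it, and leave the pale spool and the nail tin where they are.

Things in the scene. Friction and masses are not known exactly. Their poses are not given: they have to be found in the camera images.
- counter: Batch counter: grey box fixed to the bench, 232 mm long, 104 mm wide, flat deck 40 mm above the bench. Origin on the bench top exactly below the knob's axis; its x axis runs along the rails to the far end (box from x = -56 to +176 mm), y to the left, z up. A thin steel leg with the latch tooth hangs down the cover's -y side, 68 mm from the middle line.
- cover (a joint): Clear hood, 90 mm long in the counter's x, 116 mm wide, top 43 mm above the deck. 0 = shut, centred over the knob; 0.12 m = fully open, slid along the counter's +x until over the pad. Friction about 1.5 N; stays where left. When shut it is locked until the tab is held 6.5 mm or more down.
- release_tab (a joint): Release tab on top of the cover: 0 = up, 0.009 m = fully down. Spring 3 N at the start, 8 N fully down. Held 6.5 to 9 mm down, its tooth passes under the keeper, needed in the first 40 mm of cover travel only; hold it down again while closing. Let go with the cover within 3 mm of shut, it springs up and latches.
- fin_top (a point): Middle of the top of the orange upright fin by which the tab is gripped and pressed: 12 mm thick along the counter's x, 34 mm wide along its y, 30 mm tall, on an orange cross-plate 24 mm wide in x whose top is 14 mm above the cover. 127 mm above the bench with the tab up. Moves with cover and tab.
- reset_knob (a joint): Reset knob, rad: 0 = against the zero stop, pointer at the red mark on the counter's +y side; grows clockwise seen from above, up to 2.9. So it is turned back counterclockwise seen from above. Friction about 0.03 N m; it stays where it is left.
- knob_top (a point): Middle of the knob's top, on its axis, 75 mm above the bench. A black bar 12 mm thick, 40 mm long, 31 mm tall on a thin 42 mm disc whose top is 4 mm above the deck; white line at the pointer end. The bar lies along the pointer: the counter's +x turned by (pi/2 - joint value) about z.
- pad (a point): Centre of the top of the black round pad on the counter's deck, 60 mm in diameter, 42 mm above the bench, 120 mm in +x from the knob's axis. Free only while the cover is shut.
- dark_spool: Dark brown turned wooden spool, loose and standing on the bench right of the long boards: 38 mm diameter at both flanges, 55 mm tall, waist 31 mm; upper flange from 40 to 55 mm above its foot. Origin at the centre of its underside, z along its axis. About 50 g.
- pale_spool: Pale wooden spool, 42 mm diameter, 70 mm tall, standing on the bench near the dark one (they may swap places); not to be disturbed. Origin at the centre of its underside.
- nail_tin: Open grey tin, 66 mm diameter, 75 mm tall, standing beyond the counter; not to be disturbed. Origin at the centre of its underside.
Things that resemble listed ones, but are neither listed nor needed, are in the scene too. Leave any pink look-alike of the dark_spool alone.

How it is judged:
By the outcome, as a careful person would: the job done as asked, in the order asked, and still so for the second after the job is handed in, with the robot touching nothing.
It also fails if it takes over 72 s, if anything falls off the work surface, if the arm or the gripper's body presses on something with over 40 N, if the wrist force passes 120 N, or if a joint passes its speed limit or range.

ROBOT

A 6-joint arm with a two-finger parallel gripper is mounted at the origin on a cart in front of the work surface, level with it; the furniture and walls round the work are solid. World frame = base frame: x ahead of the robot, y to its left, z up, the work surface at z = 0. Lengths are in m, angles in rad, forces in N, time in s.
With the tool pointing down it reaches from about 0.275 to 0.825 m from the base axis. Payload 5.2 kg.
Tool frame: the origin (TCP) lies midway between the tips of the shut fingers; the grasp point (between the pads) lies 19 mm behind it; z points along the fingers, y is the direction in which the jaws open and shut (so a half turn about z gives the same grasp; the last joint's range is limited). The gripper opens to 93 mm and grips with 3 to 60 N. Pads are 15 mm wide; open, the fingers measure 128 mm over their backs; the gripper's body (75 mm by 188 mm) begins 65 mm behind the grasp point.
Start: joints at [-1.345, 0.259, 1.535, -0, 1.348, -0.203], TCP at [0.229, -0.5, 0.219] pointing down, gripper open.
Joint ranges: [-3.14, 3.14], [-0.91, 2.08], [0.19, 2.58], [-1.22, 4.36], [0.22, 2.71], [-3.12, 3.12]. Speed limits (rad/s): [2.57, 2.57, 3.14, 3.14, 3.14, 3.14].

INTERFACE

Orientations are given as a unit quaternion [x, y, z, w].
In Python, from station import env, vision, job gives the robot as it stands.
- The arm moves only by the shell command python3 -m crank 'ROWS' [FORCE]. ROWS is JSON, a list that holds one entry, the list of rows, each a list of 5 numbers: the shift along the tool's x, y, z in units of 25 mm (1.0 is 25 mm), then the turn about the tool's z in units of 6 degrees (1.0 is 6 degrees), then the opening, from 0 (shut) to 1 (fully open). A call has 1 to 10 rows; each row shifts and turns the commanded pose from where the row before left it, along the tool's axes as they then stand; what a row does not reach is not made up. A row lasts 1/12 s, in which the tool goes at most 41.7 mm and 7.16 degrees, less where a joint would pass 70% of its speed; a pose out of reach is approached as far as the arm can. A call is refused whole if a number of a shift passes 1 or a number of a turn 1, either way. A call with a gripper value outside its range is refused whole. The fingers move at their own pace and stop on an object; FORCE is the grip in N (left out, the last holds). Time passes only in rows, so rows that do not move let the fingers close. It gives the time, the measured TCP pose, the force and the opening at its end, in the units of the state.
- env.sense(): the state, without advancing time (a new reading comes with each control period).
- vision.read_camera(name): name is "scene" or "top" or "wrist"; returns a dict with "frame" (480x640x3 uint8, red, green, blue), "range_z" (480x640 float32, m along the optical axis (not along the pixel's ray), 0 where there is no reading), "fx", "fy", "cx", "cy" (pixels), "R" (3x3) and "t" (3): a world point X has camera coordinates R X + t. Camera axes: x right, y down, z forward; pixel columns grow to the right and rows downward; lengths in m; the calibration is good to about 2 mm. A picture is of the moment at which its call begins.
- job.close_job(): hands the job in, once; it reports no verdict.
The state is a dict: "time": time; "joint_pos": joint angles; "qvel": joint speeds; "joint_efforts": joint torques, N m; "tool_pos": TCP position; "tcp_rot": TCP orientation; "force": force on the tool from outside, world axes, zero at the start; "wrist_torque": the same for the moment, N m; "opening": finger opening in m.
Only numpy, scipy, OpenCV 4.12 (cv2) and the standard library are available. Lean on these libraries where they do the work, as an engineer would, in place of code of your own. Each camera call takes 0.05 s, during which the arm holds its last target.

## Working session

There is one attempt and no reset: what is moved stays moved. The work goes in short steps, Python scripts to look and compute and a shell command to move; the robot and the scene stay as the last step left them, time stands still between calls to the robot, and variables do not carry over. Pictures are saved under pics/ and viewed, and the job is handed in when it is done.

```bash
ls; mkdir -p pics
python3 - <<'E'
from station import env, vision, job
import cv2,numpy as np
print(env.sense())
for n in ["scene","top","wrist"]:
    c=vision.read_camera(n); cv2.imwrite(f"pics/{n}0.png",c["frame"][:,:,::-1]); np.savez(f"pics/{n}0.npz",**c)
    print(n,c["fx"],c["cx"],c["cy"],c["R"],c["t"])
E
```

```text
pics
{'time': 0.0, 'joint_pos': array([-1.34478603e+00,  2.59333886e-01,  1.53606173e+00, -1.90365589e-06,
        1.34802070e+00, -2.02838334e-01]), 'qvel': array([ 0.00057966, -0.00143216,  0.00040786, -0.0002445 ,  0.00126867,
       -0.00113036]), 'joint_efforts': array([ 7.54844077e-04, -4.37295842e+01, -2.84000140e+01,  7.21903914e-02,
        4.15997033e-02, -1.38377513e-04]), 'tool_pos': array([ 0.22857973, -0.49965048,  0.2178312 ]), 'tcp_rot': array([ 9.77098602e-01,  2.12785082e-01, -1.14923143e-05, -9.11762476e-04]), 'force': array([-0.48406089,  0.28413362,  0.37834942]), 'wrist_torque': array([-0.00532042, -0.00949109, -0.019569  ]), 'opening': 0.09338503415667451}
scene 449.04588559273935 311.687798260275 241.11475428413564 [[-0.75796836 -0.65210639 -0.01553144]
 [-0.45553658  0.54622978 -0.70293631]
 [ 0.46687299 -0.52572834 -0.7110832 ]] [0.35960469 0.45424791 0.53975536]
top 555.7488359525387 320.26515351042093 240.25195388384336 [[-0.02815356 -0.99960097  0.00229938]
 [-0.98400601  0.02730941 -0.17602946]
 [ 0.17589643 -0.00721846 -0.98438221]] [-0.17668643  0.61761243  1.32883142]
wrist 337.53687492403475 319.2269168350909 241.03035034087245 [[ 4.17099528e-01 -9.08860587e-01 -6.46520645e-04]
 [-8.75630489e-01 -4.02039772e-01  2.67647656e-01]
 [-2.43514333e-01 -1.11069598e-01 -9.63516639e-01]] [-0.54965751 -0.03245844  0.38943564]
```

View pics/scene0.png

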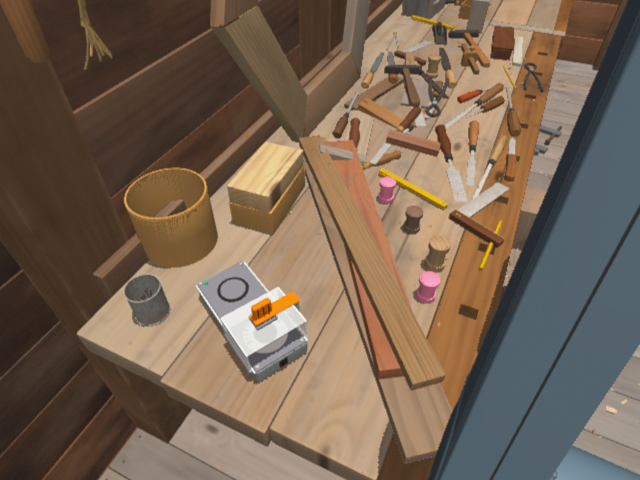

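View pics/top0.png

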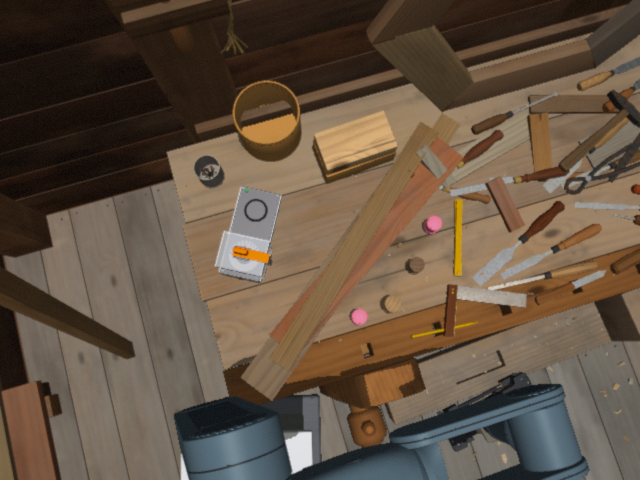

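View pics/wrist0.png

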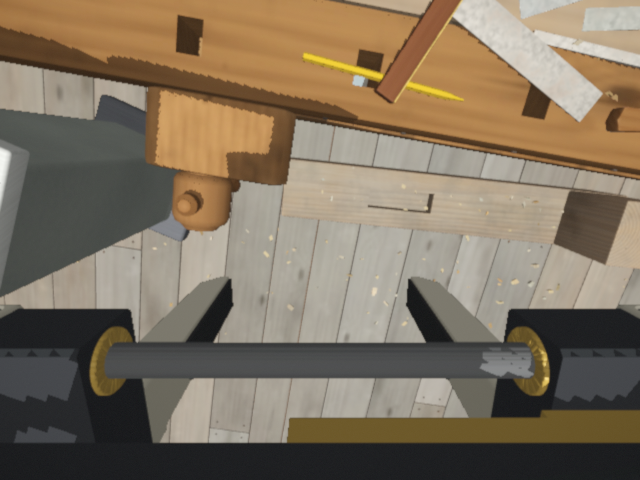

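The scene and top views show the counter in top at (248,233), with the cover over its near end and the pad at (256,210). The tin is at (208,170). In the top view the spool candidates are (416,265) dark brown, (391,304) pale, and (433,224) and (359,316) pink look-alikes. The dark brown one at (416,265) fits the description. I'll enlarge to confirm it and measure.

Run:
```python
import cv2,numpy as np
a=cv2.imread("pics/top0.png")
x=cv2.resize(a[180:290,200:300],None,fx=5.4,fy=5.4,interpolation=cv2.INTER_CUBIC)
y=cv2.resize(a[200:330,340:450],None,fx=4.6,fy=4.6,interpolation=cv2.INTER_CUBIC)
cv2.imwrite("pics/cropA.png",x);cv2.imwrite("pics/cropB.png",y)
b=cv2.imread("pics/scene0.png")
cv2.imwrite("pics/cropC.png",cv2.resize(b[255:385,190:315],None,fx=4.6,fy=4.6,interpolation=cv2.INTER_CUBIC))
```

```text
(no output)
```

View pics/cropA.png

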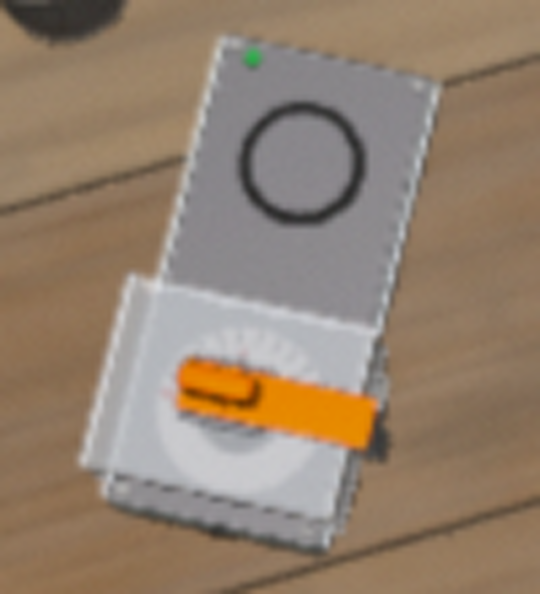

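View pics/cropB.png

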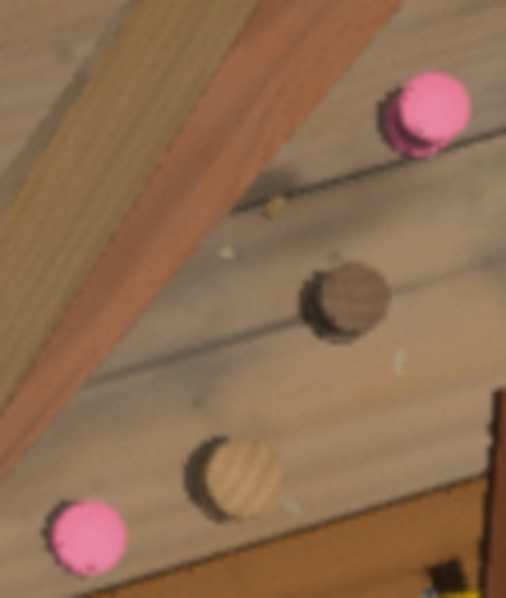

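View pics/cropC.png

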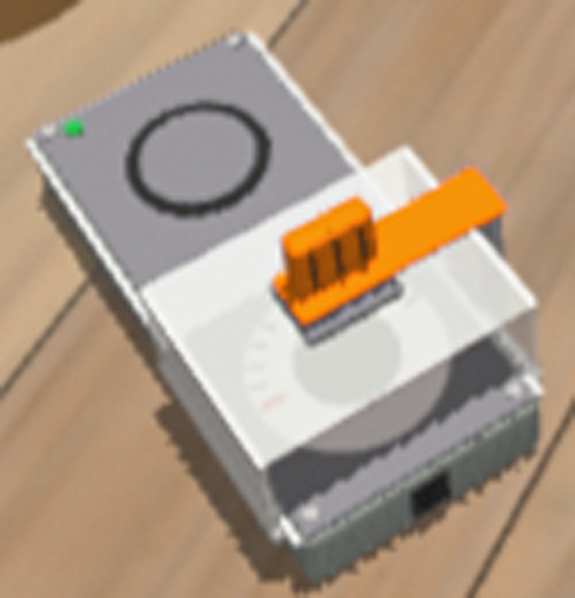

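```bash
cat > h.py <<'E'
import numpy as np,cv2
def ray(c,u,v,z):
    R,t=c["R"],c["t"]; d=R.T@np.array([(u-c["cx"])/c["fx"],(v-c["cy"])/c["fy"],1.]); o=-R.T@t
    return o+d*(z-o[2])/d[2]
def crop(off,s,p): return [(p[i]+.5)/s-.5+off[i] for i in (0,1)]
def proj(c,X):
    p=c["R"]@np.asarray(X)+c["t"]; return c["fx"]*p[0]/p[2]+c["cx"],c["fy"]*p[1]/p[2]+c["cy"]
E
python3 - <<'E'
from h import *
np.set_printoptions(precision=4,suppress=True)
T=dict(np.load("pics/top0.npz")); S=dict(np.load("pics/scene0.npz"))
A=lambda p,z:ray(T,*crop((200,180),5.4,p),z)
B=lambda p,z:ray(T,*crop((340,200),4.6,p),z)
C=lambda p,z:ray(S,*crop((190,255),4.6,p),z)
fl,fr,pad=A((222,38),.04),A((438,85),.04),A((302,163),.042)
print("top fl fr pad",fl,fr,pad,np.linalg.norm(fl-fr))
print("fin",A((217,378),.127))
print("dark",B((354,299),.055),"pale",B((244,478),.07))
sfl,sfr,sp=C((32,142),.04),C((245,35),.04),C((199,158),.042)
print("scene",sfl,sfr,sp,np.linalg.norm(sfl-sfr)); print("fin",C((328,220),.127))
# cover top corners (crop A) z=.083
cv=[A(p,.083) for p in((132,275),(378,328),(325,522),(83,466))]
for q in cv: print(q)
print(np.mean(cv,0))
# depth-based: fin pts and spool
for c,n in((T,"top"),(S,"scene")):
    v,u=np.mgrid[:480,:640]; z=c["range_z"]; P=np.stack([(u-c["cx"])/c["fx"]*z,(v-c["cy"])/c["fy"]*z,z],-1); W=(P-c["t"])@c["R"]
    f=c["frame"].astype(int); m=(z>0)&(f[...,0]>200)&(f[...,2]<60)&(f[...,1]>80)&(f[...,1]<180)&(abs(W[...,2]-.127)<.006)&(W[...,0]>.3)
    print(n,m.sum(),W[m].mean(0),np.ptp(W[m],0)); 
    q=W[m][:,:2]; print(cv2.minAreaRect(q.astype(np.float32)))
    for p0,h in(([pad[0],pad[1]],.042),(B((354,299),.055)[:2],.055),(B((244,478),.07)[:2],.07)):
        m=(np.hypot(W[...,0]-p0[0],W[...,1]-p0[1])<.04)&(abs(W[...,2]-h)<.004)&(z>0); w=W[m]; print(h,m.sum(),w.mean(0),(w.max(0)+w.min(0))/2,np.ptp(w,0))
E
```

```text
top fl fr pad [0.7602 0.0057 0.04  ] [ 0.7344 -0.0963  0.04  ] [ 0.6979 -0.0319  0.042 ] 0.10522522801380062
fin [ 0.5825 -0.0036  0.127 ]
dark [ 0.5447 -0.4301  0.055 ] pale [ 0.4498 -0.3641  0.07  ]
scene [0.7581 0.0079 0.04  ] [ 0.7338 -0.0906  0.04  ] [ 0.6968 -0.0304  0.042 ] 0.10139267791919945
fin [ 0.5817 -0.0025  0.127 ]
[0.6381 0.0409 0.083 ]
[ 0.6107 -0.0702  0.083 ]
[ 0.5233 -0.0455  0.083 ]
[0.5515 0.0626 0.083 ]
[ 0.5809 -0.003   0.083 ]
top 52 [ 0.5814 -0.003   0.1259] [0.0128 0.031  0.0092]
((0.581557035446167, -0.0027791131287813187), (0.03094102069735527, 0.009695775806903839), 74.94100189208984)
0.042 520 [ 0.6982 -0.0327  0.0412] [ 0.6981 -0.0319  0.042 ] [0.0785 0.0789 0.008 ]
0.055 148 [ 0.5463 -0.4302  0.0539] [ 0.5463 -0.4304  0.0549] [0.0354 0.0374 0.0076]
0.07 172 [ 0.4492 -0.3651  0.0691] [ 0.4487 -0.3651  0.07  ] [0.0389 0.0396 0.0079]
scene 97 [ 0.5807 -0.0001  0.1255] [0.0141 0.0314 0.0059]
((0.5811071395874023, -0.0006290115416049957), (0.031215308234095573, 0.010237845592200756), 73.81928253173828)
0.042 996 [ 0.6965 -0.0306  0.0404] [ 0.6974 -0.0318  0.041 ] [0.0787 0.0794 0.0061]
0.055 150 [ 0.5457 -0.4274  0.0531] [ 0.5461 -0.4263  0.0539] [0.0355 0.0392 0.0058]
0.07 240 [ 0.4497 -0.3623  0.0683] [ 0.4502 -0.3625  0.0688] [0.04   0.0422 0.0054]
```

Crop A shows the grey counter, with its deck's far corners at (222,38) and (438,85), the ring pad at (302,163), and the fin top at (217,378). Crop B shows the plain dark brown spool at (354,299), which is the one meant. The pale one is at (244,478), and the pinks at (433,108) and (88,538) are left alone. The two cameras agree to about 2 mm. The knob-to-pad distance comes out at 119.8 mm against 120 mm given, and the yaw is -14.1°.

```bash
cat >> h.py <<'E'
YAW=np.deg2rad(-14.1); KN=np.array([.5813,-.0022])
def cw(x,y): c,s=np.cos(YAW),np.sin(YAW); return KN+np.array([c*x-s*y,s*x+c*y])
from scipy.spatial.transform import Rotation as Ro
def go(s,X,ydeg=None):
    """units still to go from measured pose to X in tool axes; ydeg= wanted jaw(y) direction in deg"""
    R=Ro.from_quat(s["tcp_rot"]).as_matrix(); d=R.T@(np.asarray(X)-s["tool_pos"])/.025
    ya=np.rad2deg(np.arctan2(R[1,1],R[0,1])); print("t",round(s["time"],2),"tcp",np.round(s["tool_pos"],4),"ydir",round(ya,2),"q6",round(np.rad2deg(s["joint_pos"][5]),1),"F",np.round(s["force"],1),"open",round(s["opening"],4))
    print("shift units",np.round(d,3),"turn",None if ydeg is None else round(-((ydeg-ya+180)%360-180)/6,3))
E
python3 -m crank '[[[0,0,0,-1,1],[0,0,0,-1,1],[0,0,0,-1,1],[0,0,0,-1,1],[0,0,0,-1,1],[0,0,0,-1,1],[0,0,0,-1,1],[0,0,0,-1,1],[0,0,0,-0.555,0.6]]]' 40
python3 - <<'E'
from h import *; from station import env
go(env.sense(),[.5813,-.0022,.19],-14.1)
E
```

```text
time: 0.9
tool_pos: [0.2286, -0.5, 0.2183]
tcp_rot: [0.787, 0.617, 0.0, -0.0]
force: [-0.2, -0.4, 0.1]
opening: 0.0898
t 0.9 tcp [ 0.2286 -0.5     0.2183] ydir -13.8 q6 -63.3 F [-0.2 -0.4  0.1] open 0.0898
shift units [22.699  8.953  1.144] turn 0.051
```

```bash
python3 -m crank '[[[0.95,0.37,0,0.05,0.6],[0.95,0.37,0,0,0.6],[0.95,0.37,0,0,0.6],[0.95,0.37,0,0,0.6],[0.95,0.37,0,0,0.6],[0.95,0.37,0,0,0.6],[0.95,0.37,0,0,0.6],[0.95,0.37,0,0,0.6],[0.95,0.37,0,0,0.6],[0.95,0.37,0,0,0.6]]]'
python3 -m crank '[[[0.95,0.37,0,0,0.6],[0.95,0.37,0,0,0.6],[0.95,0.37,0,0,0.6],[0.95,0.37,0,0,0.6],[0.95,0.37,0,0,0.6],[0.95,0.37,0,0,0.6],[0.95,0.37,0,0,0.6],[0.95,0.37,0,0,0.6],[0.95,0.37,0,0,0.6],[0.95,0.37,0,0,0.6]]]'
python3 - <<'E'
from h import *; from station import env
go(env.sense(),[.5813,-.0022,.16],-14.1)
E
```

```text
time: 1.73
tool_pos: [0.3777, -0.2919, 0.2185]
tcp_rot: [0.79, 0.613, 0.0, -0.0]
force: [-0.4, 0.6, -0.5]
opening: 0.0557
time: 2.57
tool_pos: [0.5263, -0.0848, 0.2184]
tcp_rot: [0.79, 0.613, -0.0, -0.0]
force: [0.1, -1.2, -0.2]
opening: 0.0557
t 2.57 tcp [ 0.5263 -0.0848  0.2184] ydir -14.4 q6 -6.8 F [ 0.1 -1.2 -0.2] open 0.0557
shift units [3.746 1.31  2.335] turn -0.049
```

```bash
python3 -m crank '[[[0.9,0.32,0.5,-0.05,0.6],[0.9,0.32,0.5,0,0.6],[0.9,0.32,0.5,0,0.6],[0.9,0.32,0.5,0,0.6],[0.146,0.03,0.335,0,0.6],[0,0,0,0,0.5]]]'
python3 - <<'E'
from h import *; from station import env,vision
go(env.sense(),[.5813,-.0022,.101],-14.1)
for n in["wrist","scene"]:
    c=vision.read_camera(n);np.savez(f"pics/{n}1.npz",**c)
    cv2.imwrite(f"pics/{n}1.png",c["frame"][:,:,::-1])
    print(n,proj(c,[.5813,-.0022,.127]))
E
```

```text
time: 3.07
tool_pos: [0.5794, -0.0019, 0.1577]
tcp_rot: [0.788, 0.616, -0.002, -0.002]
force: [-1.1, 0.2, 0.5]
opening: 0.0528
t 3.07 tcp [ 0.5794 -0.0019  0.1577] ydir -13.96 q6 2.8 F [-1.1  0.2  0.5] open 0.0528
shift units [0.005 0.086 2.269] turn 0.023
wrist (np.float64(323.0294814506167), np.float64(270.70497988874416))
scene (np.float64(260.9739510050543), np.float64(302.6689959599246))
```

View pics/wrist1.png

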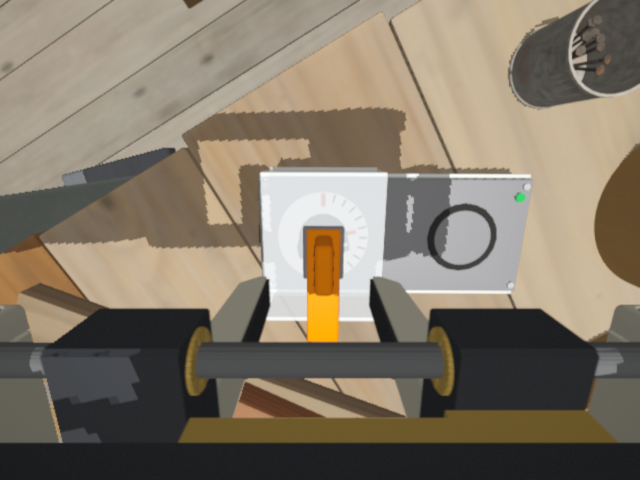

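View pics/scene1.png

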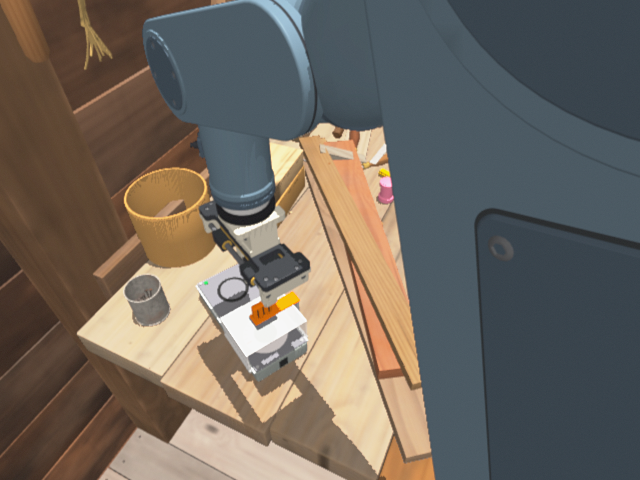

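The wrist view shows the fin at (323,262) centred between the fingers, against a predicted (323,271). I'll descend and grip.

```bash
python3 -m crank '[[[0,0.05,0.6,0,0.5],[0,0,0.6,0,0.5],[0,0,0.6,0,0.5],[0,0,0.42,0,0.5],[0,0,0,0,0.5],[0,0,0,0,0],[0,0,0,0,0],[0,0,0,0,0],[0,0,0,0,0],[0,0,0,0,0]]]' 40
python3 -m crank '[[[0,0,0,0,0],[0,0,0,0,0]]]'
python3 - <<'E'
from h import *; from station import env
go(env.sense(),[.5813,-.0022,.101],-14.1)
E
```

```text
time: 4.0
tool_pos: [0.5822, -0.0037, 0.1055]
tcp_rot: [0.789, 0.615, 0.0, 0.0]
force: [0.1, 0.7, 0.5]
opening: 0.0174
time: 4.17
tool_pos: [0.582, -0.0036, 0.1053]
tcp_rot: [0.789, 0.615, 0.0, 0.0]
force: [-0.4, -0.9, 2.2]
opening: 0.0115
t 4.17 tcp [ 0.582  -0.0036  0.1053] ydir -14.09 q6 2.8 F [-0.4 -0.9  2.2] open 0.0115
shift units [ 0.046 -0.041  0.172] turn 0.001
```

```bash
python3 -m crank '[[[0,0,0.1,0,0],[0,0,0.1,0,0],[0,0,0.1,0,0],[0,0,0.05,0,0],[0,0,0,0,0],[0,0,0,0,0]]]'
python3 - <<'E'
from h import *; from station import env
go(env.sense(),[*cw(120,0)] if 0 else [*cw(.12,0),.0965],-14.1)
E
```

```text
time: 4.67
tool_pos: [0.5822, -0.0036, 0.0966]
tcp_rot: [0.789, 0.615, 0.0, 0.0]
force: [-1.4, 0.7, 6.5]
opening: 0.0116
t 4.67 tcp [ 0.5822 -0.0036  0.0966] ydir -14.1 q6 2.8 F [-1.4  0.7  6.5] open 0.0116
shift units [0.046 4.75  0.008] turn 0.0
```

```bash
python3 -m crank '[[[0,0.2,0,0,0],[0,0.3,0,0,0],[0,0.3,0,0,0],[0,0,0,0,0]]]'
python3 - <<'E'
from h import *; from station import env
go(env.sense(),[*cw(.12,0),.0965],-14.1)
E
```

```text
time: 5.0
tool_pos: [0.6034, -0.009, 0.0969]
tcp_rot: [0.789, 0.615, 0.001, 0.001]
force: [1.5, 0.1, 7.6]
opening: 0.012
t 5.0 tcp [ 0.6034 -0.009   0.0969] ydir -14.12 q6 2.7 F [1.5 0.1 7.6] open 0.012
shift units [0.05  3.875 0.031] turn -0.003
```

```bash
python3 -m crank '[[[0,0.5,0,0,0],[0,0.5,0,0,0],[0,0.5,0,0,0],[0,0.5,0,0,0],[0,0.5,0,0,0],[0,0.5,0,0,0],[0,0.4,0,0,0],[0,0.3,0,0,0],[0,0.2,0,0,0],[0,0,0,0,0]]]'
python3 - <<'E'
from h import *; from station import env
go(env.sense(),[*cw(.12,0),.0965],-14.1)
E
```

```text
time: 5.83
tool_pos: [0.6977, -0.0329, 0.0969]
tcp_rot: [0.789, 0.615, 0.001, 0.001]
force: [1.6, -0.7, 8.1]
opening: 0.0115
t 5.83 tcp [ 0.6977 -0.0329  0.0969] ydir -14.12 q6 2.3 F [ 1.6 -0.7  8.1] open 0.0115
shift units [ 0.056 -0.015  0.015] turn -0.003
```

```bash
python3 -m crank '[[[0,0.08,0,0,0],[0,0.06,0,0,0],[0,0,0,0,0],[0,0,0,0,0]]]'
python3 - <<'E'
from h import *; from station import env
go(env.sense(),[*cw(.12,0),.0965],-14.1)
E
```

```text
time: 6.17
tool_pos: [0.6981, -0.0329, 0.0963]
tcp_rot: [0.789, 0.615, -0.001, -0.001]
force: [-5.1, 0.1, 7.8]
opening: 0.0115
t 6.17 tcp [ 0.6981 -0.0329  0.0963] ydir -14.1 q6 2.3 F [-5.1  0.1  7.8] open 0.0115
shift units [ 0.055 -0.03  -0.007] turn 0.001
```

At the stop: 5 N of reaction after 119.5 mm. I'll let the tab up and release.

```bash
python3 -m crank '[[[0,-0.1,-0.2,0,0],[0,0,-0.15,0,0],[0,0,0,0,0.5],[0,0,0,0,0.5],[0,0,0,0,0.5],[0,0,0,0,0.5],[0,0,-0.8,0,0.5],[0,0,-0.9,0,0.5],[0,0,-0.9,0,0.5]]]'
python3 -m crank '[[[0,-1,0,0,0.5],[0,-1,0,0,0.5],[0,-1,0,0,0.5],[0,-1,0,0,0.5],[0,-0.8,0,0,0.5],[0,0,0,0,0.5]]]'
python3 - <<'E'
from h import *; from station import env,vision
go(env.sense(),[*cw(0,0),.15],-14.1)
for n in["wrist"]:
    c=vision.read_camera(n);np.savez(f"pics/{n}2.npz",**c)
    cv2.imwrite(f"pics/{n}2.png",c["frame"][:,:,::-1])
    print(n,proj(c,[*cw(0,0),.075]))
E
```

```text
time: 6.92
tool_pos: [0.6961, -0.0323, 0.1691]
tcp_rot: [0.789, 0.615, -0.001, -0.001]
force: [0.2, -0.4, 0.0]
opening: 0.0458
time: 7.42
tool_pos: [0.5767, -0.0018, 0.1695]
tcp_rot: [0.788, 0.615, -0.001, -0.001]
force: [-0.6, 0.9, -0.0]
opening: 0.0461
t 7.42 tcp [ 0.5767 -0.0018  0.1695] ydir -14.05 q6 2.8 F [-0.6  0.9 -0. ] open 0.0461
shift units [0.031 0.185 0.779] turn 0.008
wrist (np.float64(325.62047551563046), np.float64(241.75975541406473))
```

View pics/wrist2.png

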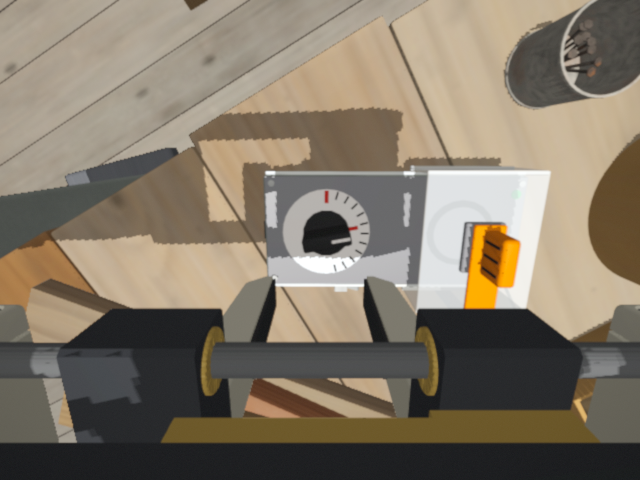

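Run:
```python
from h import *
a=cv2.imread("pics/wrist2.png"); cv2.imwrite("pics/cropD.png",cv2.resize(a[180:280,275:375],None,fx=6,fy=6,interpolation=cv2.INTER_CUBIC))
```

```text
(no output)
```

View pics/cropD.png

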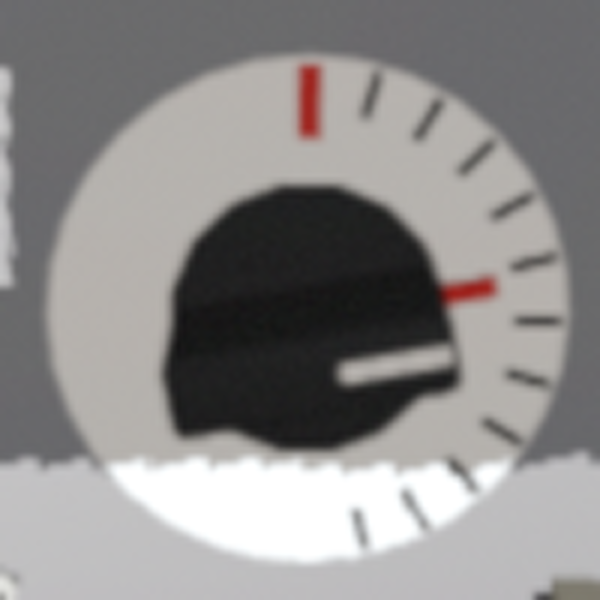

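Crop D shows the knob's white line from (340,375) to (452,353), pointing almost along +x, so the knob stands about 1.38 rad from its stop. The zero mark is at (310,100).

Run:
```python
from h import *
c=dict(np.load("pics/wrist2.npz"))
f=lambda p,z:ray(c,*crop((275,180),6,p),z)
a,b=f((340,375),.075),f((452,353),.075); d=b-a
print(a,b,"bar world deg",np.rad2deg(np.arctan2(d[1],d[0])),"len",np.linalg.norm(d))
l=f((452,353),.075); cen=f((318,372),.075); print("line end dist",np.linalg.norm(l[:2]-KN),"center guess",cen,f((308,310),.041))
g=f((310,100),.041); print("zero mark dir",np.rad2deg(np.arctan2(g[1]-KN[1],g[0]-KN[0])))
```

```text
[ 0.58561124 -0.00354654  0.075     ] [ 0.60077702 -0.00417449  0.075     ] bar world deg -2.371013288641384 len 0.015178771858219548
line end dist 0.019576846177887946 center guess [ 0.58285949 -0.00243563  0.075     ] [ 0.58213509 -0.0021714   0.041     ]
zero mark dir 74.3565178026899
```

```bash
python3 -m crank '[[[0.03,0.2,0,1,0.4],[0,0,0,1,0.4],[0,0,0,1,0.4],[0,0,0,1,0.4],[0,0,0,1,0.4],[0,0,0,1,0.4],[0,0,0,1,0.4],[0,0,0,1,0.4],[0,0,0,1,0.4],[0,0,0,1,0.4]]]'
python3 -m crank '[[[0,0,0,1,0.4],[0,0,0,1,0.4],[0,0,0,1,0.4],[0,0,0,0.33,0.4],[0,0,0,0,0.4]]]'
python3 - <<'E'
from h import *; from station import env
go(env.sense(),[.5818,-.0022,.056],-94)
E
```

```text
time: 8.3
tool_pos: [0.5869, -0.0042, 0.1695]
tcp_rot: [0.991, 0.136, 0.0, 0.0]
force: [0.2, 0.1, 0.1]
opening: 0.0371
time: 8.72
tool_pos: [0.5868, -0.0042, 0.1694]
tcp_rot: [0.999, -0.036, 0.0, 0.0]
force: [0.1, 0.2, 0.3]
opening: 0.0373
t 8.72 tcp [ 0.5868 -0.0042  0.1694] ydir -94.17 q6 82.9 F [0.1 0.2 0.3] open 0.0373
shift units [-0.208 -0.066  4.537] turn -0.028
```

```bash
python3 -m crank '[[[-0.2,-0.07,0.7,0,0.4],[0,0,0.8,0,0.4],[0,0,0.8,0,0.4],[0,0,0.8,0,0.4],[0,0,0,0,0.4]]]'
python3 - <<'E'
from h import *; from station import env,vision
go(env.sense(),[.5818,-.0022,.056],-94)
for n in["wrist"]:
    c=vision.read_camera(n);np.savez(f"pics/{n}3.npz",**c)
    cv2.imwrite(f"pics/{n}3.png",c["frame"][:,:,::-1])
    print(n,proj(c,[*cw(0,0),.075]))
E
```

```text
time: 9.13
tool_pos: [0.5786, -0.0014, 0.0881]
tcp_rot: [0.999, -0.035, -0.003, -0.001]
force: [0.2, 1.4, -1.1]
opening: 0.037
t 9.13 tcp [ 0.5786 -0.0014  0.0881] ydir -94.01 q6 82.8 F [ 0.2  1.4 -1.1] open 0.037
shift units [0.139 0.023 1.285] turn -0.002
wrist (np.float64(319.1891115386945), np.float64(277.31362440674377))
```

View pics/wrist3.png

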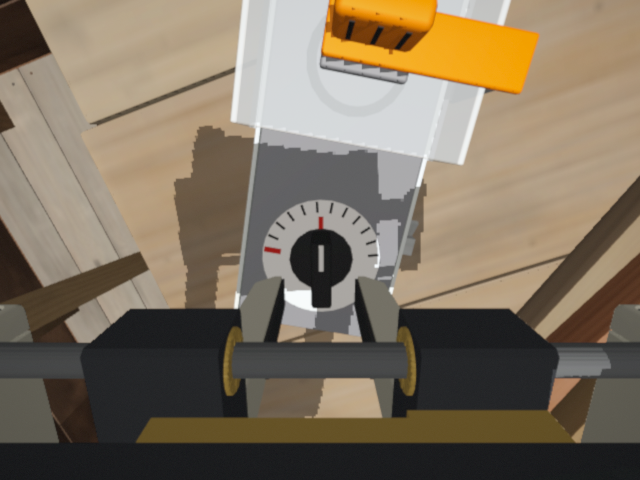

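The bar at (321,270) lies straight between the fingers. I'll descend and grip.

```bash
python3 -m crank '[[[0,0,0.5,0,0.4],[0,0,0.5,0,0.4],[0,0,0.2,0,0.4],[0,0,0,0,0.4],[0,0,0,0,0.4]]]' 25
python3 - <<'E'
from h import *; from station import env
go(env.sense(),[.5818,-.0022,.056],-94)
E
```

```text
time: 9.6
tool_pos: [0.5813, -0.0018, 0.0631]
tcp_rot: [0.999, -0.035, 0.001, 0.0]
force: [-1.0, -0.1, 0.0]
opening: 0.0371
t 9.6 tcp [ 0.5813 -0.0018  0.0631] ydir -94.06 q6 82.9 F [-1.  -0.1  0. ] open 0.0371
shift units [0.021 0.014 0.284] turn -0.011
```

```bash
python3 -m crank '[[[0.02,0,0.25,0,0.4],[0,0,0,0,0],[0,0,0,0,0],[0,0,0,0,0],[0,0,0,0,0],[0,0,0,0,0]]]' 25
python3 -m crank '[[[0,0,0,-0.5,0],[0,0,0,-1,0],[0,0,0,-1,0],[0,0,0,-1,0],[0,0,0,-1,0],[0,0,0,-1,0],[0,0,0,-1,0],[0,0,0,-1,0],[0,0,0,-1,0],[0,0,0,-1,0]]]'
python3 - <<'E'
from h import *; from station import env
s=env.sense();go(s,[.5818,-.0022,.056],-14); print(s["wrist_torque"])
E
```

```text
time: 10.1
tool_pos: [0.5811, -0.0024, 0.0563]
tcp_rot: [0.999, -0.035, 0.0, 0.001]
force: [-0.7, -2.7, 1.3]
opening: 0.012
time: 10.93
tool_pos: [0.5814, -0.003, 0.0563]
tcp_rot: [0.894, 0.448, -0.0, 0.001]
force: [-0.1, -4.2, 0.4]
opening: 0.0116
t 10.93 tcp [ 0.5814 -0.003   0.0563] ydir -36.79 q6 25.6 F [-0.1 -4.2  0.4] open 0.0116
shift units [ 0.034 -0.004  0.014] turn -3.799
[-0.77809021  0.00609286  0.00316631]
```

```bash
python3 -m crank '[[[0,0.03,0,-1,0],[0,0,0,-1,0],[0,0,0,-1,0],[0,0,0,-0.6,0],[0,0,0,0,0]]]'
python3 - <<'E'
from h import *; from station import env
s=env.sense();go(s,[.5818,-.0022,.056],-14); print(s["wrist_torque"])
E
python3 -m crank '[[[0,0,0,-0.3,0],[0,0,0,0,0],[0,0,0,0,0]]]'
python3 - <<'E'
from h import *; from station import env
s=env.sense();go(s,[.5818,-.0022,.056],-14); print(s["wrist_torque"])
E
```

```text
time: 11.35
tool_pos: [0.5816, -0.003, 0.0564]
tcp_rot: [0.795, 0.606, -0.0, 0.001]
force: [-2.5, -3.8, 1.3]
opening: 0.0117
t 11.35 tcp [ 0.5816 -0.003   0.0564] ydir -15.35 q6 4.2 F [-2.5 -3.8  1.3] open 0.0117
shift units [ 0.034 -0.     0.014] turn -0.225
[-0.84170861  0.23409946  0.07557754]
time: 11.6
tool_pos: [0.5816, -0.003, 0.0563]
tcp_rot: [0.787, 0.617, -0.0, 0.0]
force: [-2.4, -4.8, 2.2]
opening: 0.0118
t 11.6 tcp [ 0.5816 -0.003   0.0563] ydir -13.84 q6 2.6 F [-2.4 -4.8  2.2] open 0.0118
shift units [0.034 0.    0.013] turn 0.027
[-0.90285838  0.29707523 -0.11962868]
```

```bash
for i in 1; do python3 -m crank '[[[0,0,0,-0.3,0],[0,0,0,0,0],[0,0,0,0,0]]]'
python3 - <<'E'
from h import *; from station import env
s=env.sense();go(s,[.5818,-.0022,.056],-14); print(s["wrist_torque"])
E
python3 -m crank '[[[0,0,0,-0.4,0],[0,0,0,0,0],[0,0,0,0,0]]]'
python3 - <<'E'
from h import *; from station import env
s=env.sense();go(s,[.5818,-.0022,.056],-14); print(s["wrist_torque"])
E
done
```

```text
time: 11.85
tool_pos: [0.5816, -0.003, 0.0563]
tcp_rot: [0.778, 0.629, -0.0, 0.0]
force: [-2.2, -4.5, 2.3]
opening: 0.0118
t 11.85 tcp [ 0.5816 -0.003   0.0563] ydir -12.07 q6 0.9 F [-2.2 -4.5  2.3] open 0.0118
shift units [0.033 0.001 0.014] turn 0.321
[-0.99100386  0.35076226 -0.43848115]
time: 12.1
tool_pos: [0.5816, -0.0029, 0.0563]
tcp_rot: [0.764, 0.645, -0.0, 0.0]
force: [-2.1, -5.2, 2.8]
opening: 0.0122
t 12.1 tcp [ 0.5816 -0.0029  0.0563] ydir -9.69 q6 -1.5 F [-2.1 -5.2  2.8] open 0.0122
shift units [0.028 0.002 0.013] turn 0.718
[-0.99838501  0.3222766  -0.55082698]
```

The torque rises to 0.55 N·m against the stop while the knob no longer follows. I'll open in place, lift and check.

```bash
python3 -m crank '[[[0,0,0,0,0.4],[0,0,0,0,0.4],[0,0,0,0,0.4],[0,0,0,0,0.4],[0,0,-0.8,0,0.4],[0,0,-1,0,0.4],[0,0,-1,0,0.4],[0,0,-1,0,0.5],[0,0,-0.7,0,0.5],[0,0,0,0,0.5]]]'
python3 - <<'E'
from h import *; from station import env,vision
go(env.sense(),[*cw(.12,0),.15],-14.1)
for n in["wrist"]:
    c=vision.read_camera(n);np.savez(f"pics/{n}4.npz",**c)
    cv2.imwrite(f"pics/{n}4.png",c["frame"][:,:,::-1])
    u,v=map(int,proj(c,[*cw(0,0),.075])); print(u,v)
    cv2.imwrite("pics/cropE.png",cv2.resize(c["frame"][v-60:v+60,u-60:u+60,::-1],None,fx=5,fy=5,interpolation=cv2.INTER_CUBIC))
E
```

```text
time: 12.93
tool_pos: [0.5841, -0.0021, 0.1729]
tcp_rot: [0.763, 0.646, 0.003, 0.003]
force: [1.4, 0.3, -0.8]
opening: 0.0464
t 12.93 tcp [ 0.5841 -0.0021  0.1729] ydir -9.48 q6 -1.7 F [ 1.4  0.3 -0.8] open 0.0464
shift units [-0.407  4.667  0.95 ] turn 0.77
315 242
```

View pics/cropE.png

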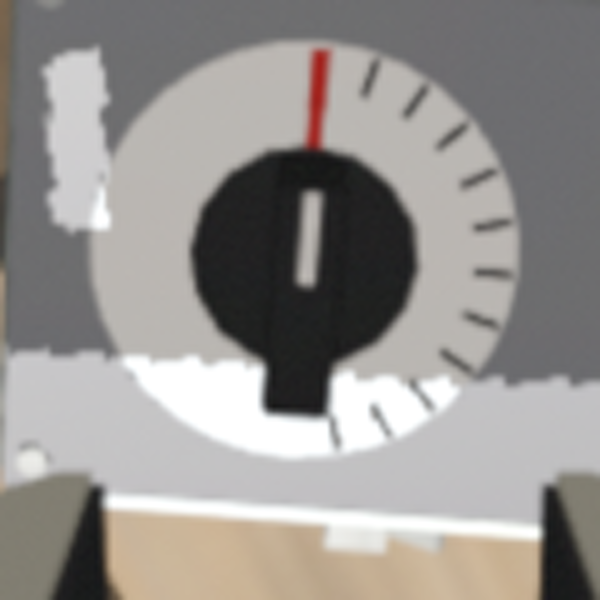

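View pics/wrist4.png

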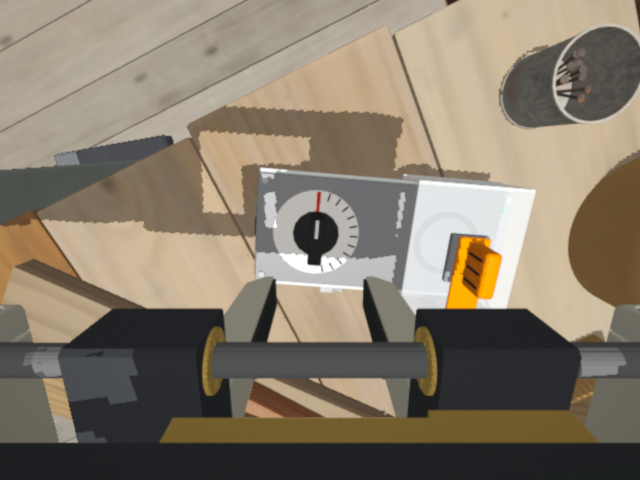

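The white line at (307,238) is collinear with the red zero mark at (317,100), so the knob is at zero. Next is back to the fin.

```bash
python3 -m crank '[[[0,0,0,0.77,0.5],[0,0.9,0,0,0.5],[0,0.9,0,0,0.5],[0,0.9,0,0,0.5],[0,0.9,0,0,0.5],[0,0.9,0,0,0.5],[0,0.2,0,0,0.5],[0,0,0,0,0.5],[0,0,0,0,0.5]]]'
python3 - <<'E'
from h import *; from station import env,vision
go(env.sense(),[.698,-.0325,.105],-14.1)
for n in["wrist"]:
    c=vision.read_camera(n);np.savez(f"pics/{n}5.npz",**c)
    cv2.imwrite(f"pics/{n}5.png",c["frame"][:,:,::-1])
    print(proj(c,[.698,-.0325,.127]))
E
```

```text
time: 13.73
tool_pos: [0.6943, -0.0303, 0.1666]
tcp_rot: [0.789, 0.615, -0.001, -0.001]
force: [-0.5, 1.1, -0.8]
opening: 0.046
t 13.73 tcp [ 0.6943 -0.0303  0.1666] ydir -14.1 q6 2.4 F [-0.5  1.1 -0.8] open 0.046
shift units [-0.049  0.172  2.465] turn -0.0
(np.float64(326.22994031170316), np.float64(267.74546437786864))
```

View pics/wrist5.png

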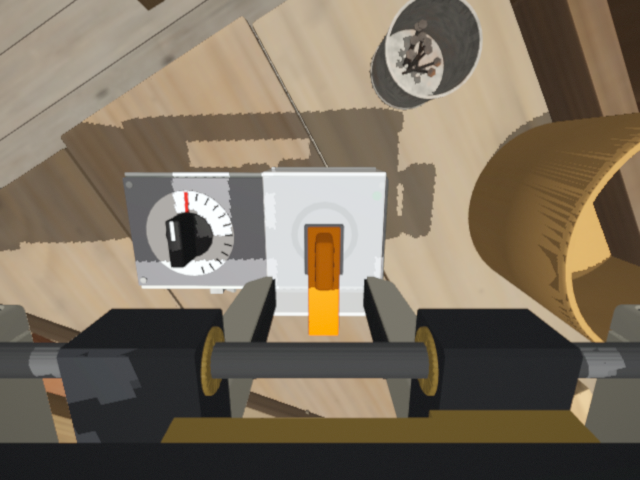

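The fin at (324,260) is centred between the fingers. I'll descend and grip.

```bash
python3 -m crank '[[[-0.05,0.13,0.6,0,0.5],[0,0,0.7,0,0.5],[0,0,0.7,0,0.5],[0,0,0.4,0,0.5],[0,0,0,0,0.5],[0,0,0,0,0.5]]]' 40
python3 - <<'E'
from h import *; from station import env
go(env.sense(),[.698,-.0325,.105],-14.1)
E
```

```text
time: 14.28
tool_pos: [0.6977, -0.0324, 0.1085]
tcp_rot: [0.788, 0.615, -0.0, -0.0]
force: [0.6, 0.3, -0.6]
opening: 0.0463
t 14.28 tcp [ 0.6977 -0.0324  0.1085] ydir -14.09 q6 2.3 F [ 0.6  0.3 -0.6] open 0.0463
shift units [-0.001  0.015  0.138] turn 0.002
```

```bash
python3 -m crank '[[[0,0,0.14,0,0.5],[0,0,0,0,0],[0,0,0,0,0],[0,0,0,0,0],[0,0,0,0,0],[0,0,0,0,0],[0,0,0,0,0]]]' 40
python3 -m crank '[[[0,0,0.1,0,0],[0,0,0.1,0,0],[0,0,0.1,0,0],[0,0,0.05,0,0],[0,0,0,0,0],[0,0,0,0,0]]]'
python3 - <<'E'
from h import *; from station import env
go(env.sense(),[.5820,-.0036,.0965],-14.1)
E
```

```text
time: 14.87
tool_pos: [0.698, -0.0326, 0.1052]
tcp_rot: [0.789, 0.615, -0.0, -0.0]
force: [-3.8, 0.2, 2.5]
opening: 0.0115
time: 15.37
tool_pos: [0.6981, -0.0326, 0.0968]
tcp_rot: [0.789, 0.615, -0.0, -0.0]
force: [-3.9, 1.0, 7.0]
opening: 0.012
t 15.37 tcp [ 0.6981 -0.0326  0.0968] ydir -14.1 q6 2.3 F [-3.9  1.   7. ] open 0.012
shift units [-0.006 -4.787  0.015] turn 0.0
```

```bash
python3 -m crank '[[[0,-0.3,0.02,0,0],[0,-0.5,0,0,0],[0,-0.5,0,0,0],[0,-0.5,0,0,0],[0,-0.5,0,0,0],[0,-0.5,0,0,0],[0,-0.5,0,0,0],[0,-0.5,0,0,0],[0,-0.4,0,0,0],[0,-0.3,0,0,0]]]'
python3 -m crank '[[[0,-0.2,0,0,0],[0,-0.1,0,0,0],[0,0,0,0,0],[0,0,0,0,0]]]'
python3 - <<'E'
from h import *; from station import env
go(env.sense(),[.5820,-.0036,.0965],-14.1)
E
```

```text
time: 16.2
tool_pos: [0.5908, -0.0055, 0.0973]
tcp_rot: [0.789, 0.615, 0.002, 0.002]
force: [1.6, -0.7, 7.0]
opening: 0.0119
time: 16.53
tool_pos: [0.5833, -0.0036, 0.0971]
tcp_rot: [0.789, 0.615, 0.001, 0.001]
force: [-1.7, 0.2, 6.9]
opening: 0.0118
t 16.53 tcp [ 0.5833 -0.0036  0.0971] ydir -14.1 q6 2.8 F [-1.7  0.2  6.9] open 0.0118
shift units [-0.013 -0.052  0.022] turn -0.001
```

```bash
python3 -m crank '[[[0,-0.08,0,0,0],[0,-0.06,0,0,0],[0,0,0,0,0],[0,0,0,0,0]]]'
python3 - <<'E'
from h import *; from station import env
go(env.sense(),[.5820,-.0036,.0965],-14.1)
E
```

```text
time: 16.87
tool_pos: [0.5814, -0.0031, 0.0975]
tcp_rot: [0.789, 0.615, 0.002, 0.002]
force: [1.9, -0.3, 7.2]
opening: 0.012
t 16.87 tcp [ 0.5814 -0.0031  0.0975] ydir -14.11 q6 2.8 F [ 1.9 -0.3  7.2] open 0.012
shift units [-0.014  0.027  0.039] turn -0.002
```

```bash
python3 -m crank '[[[0,-0.06,0,0,0],[0,-0.05,0,0,0],[0,0,0,0,0],[0,0,0,0,0]]]'
python3 - <<'E'
from h import *; from station import env
go(env.sense(),[.5820,-.0036,.0965],-14.1)
E
```

```text
time: 17.2
tool_pos: [0.5811, -0.0031, 0.0983]
tcp_rot: [0.789, 0.615, 0.004, 0.004]
force: [7.6, -0.0, 6.6]
opening: 0.0122
t 17.2 tcp [ 0.5811 -0.0031  0.0983] ydir -14.13 q6 2.8 F [ 7.6 -0.   6.6] open 0.0122
shift units [-0.012  0.038  0.072] turn -0.005
```

At the shut stop with 7.6 N. I'll ease off, let the tab rise, release and lift.

```bash
python3 -m crank '[[[0,0.08,-0.12,0,0],[0,0,-0.12,0,0],[0,0,-0.1,0,0],[0,0,0,0,0],[0,0,0,0,0.5],[0,0,0,0,0.5],[0,0,0,0,0.5],[0,0,0,0,0.5]]]'
python3 -m crank '[[[0,0,-0.8,0,0.5],[0,0,-1,0,0.5],[0,0,-1,0,0.5],[0,0,-1,0,0.6],[0,0,-0.5,0,0.6],[0,0,0,0,0.6]]]'
python3 - <<'E'
from h import *; from station import env,vision
go(env.sense(),[.546,-.4287,.2],None)
c=vision.read_camera("wrist"); cv2.imwrite("pics/wrist6.png",c["frame"][:,:,::-1])
print(proj(c,[.5813,-.0022,.127]))
E
```

```text
time: 17.87
tool_pos: [0.5771, -0.0023, 0.1037]
tcp_rot: [0.789, 0.615, -0.001, -0.001]
force: [-0.6, 0.4, -0.0]
opening: 0.0338
time: 18.37
tool_pos: [0.5794, -0.0027, 0.215]
tcp_rot: [0.789, 0.615, 0.002, 0.002]
force: [0.9, -0.2, 0.7]
opening: 0.0553
t 18.37 tcp [ 0.5794 -0.0027  0.215 ] ydir -14.09 q6 2.8 F [ 0.9 -0.2  0.7] open 0.0553
shift units [-16.852   2.851   0.613] turn None
(np.float64(321.13415374033167), np.float64(243.79783536783125))
```

View pics/wrist6.png

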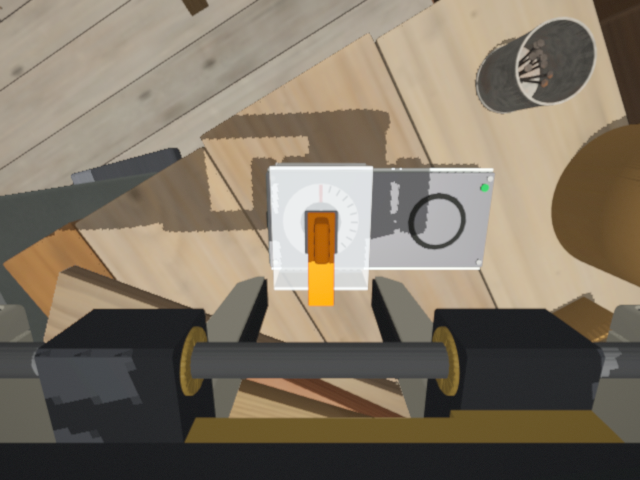

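The cover is shut with its fin at (321,240), against a predicted (321,244). Now to the spool.

```bash
python3 -m crank '[[[-0.93,0.15,0,0,0.6],[-0.93,0.15,0,0,0.6],[-0.93,0.15,0,0,0.6],[-0.93,0.15,0,0,0.6],[-0.93,0.15,0,0,0.6],[-0.93,0.15,0,0,0.6],[-0.93,0.15,0,0,0.6],[-0.93,0.15,0,0,0.6],[-0.93,0.15,0,0,0.6],[-0.93,0.15,0,0,0.6]]]'
python3 -m crank '[[[-0.93,0.15,0,0,0.6],[-0.93,0.15,0,0,0.6],[-0.93,0.15,0,0,0.6],[-0.93,0.15,0,0,0.6],[-0.93,0.15,0,0,0.6],[0,0,0,1,0.6],[0,0,0,1,0.6],[0,0,0,1,0.6],[0,0,0,1,0.6],[0,0,0,0.3,0.6]]]'
python3 -m crank '[[[0,0,0,0,0.6],[0,0,0,0,0.6]]]'
python3 - <<'E'
from h import *; from station import env,vision
go(env.sense(),[.546,-.4287,.12],-40)
c=vision.read_camera("wrist"); np.savez("pics/wrist7.npz",**c);cv2.imwrite("pics/wrist7.png",c["frame"][:,:,::-1])
print(proj(c,[.546,-.4287,.055]))
c=vision.read_camera("top"); np.savez("pics/top7.npz",**c);cv2.imwrite("pics/top7.png",c["frame"][:,:,::-1])
E
```

```text
time: 19.25
tool_pos: [0.5564, -0.2376, 0.2093]
tcp_rot: [0.789, 0.615, -0.001, -0.002]
force: [0.0, -0.5, -0.0]
opening: 0.0552
time: 20.08
tool_pos: [0.5465, -0.3538, 0.209]
tcp_rot: [0.907, 0.421, -0.001, -0.002]
force: [0.0, 0.2, 0.2]
opening: 0.0557
time: 20.25
tool_pos: [0.5468, -0.3538, 0.2098]
tcp_rot: [0.906, 0.424, -0.001, -0.001]
force: [-0.3, 0.6, -0.3]
opening: 0.0559
t 20.25 tcp [ 0.5468 -0.3538  0.2098] ydir -39.82 q6 -2.9 F [-0.3  0.6 -0.3] open 0.0559
shift units [-2.322  1.903  3.587] turn 0.029
(np.float64(365.9382385159179), np.float64(281.32376983303953))
```

View pics/wrist7.png

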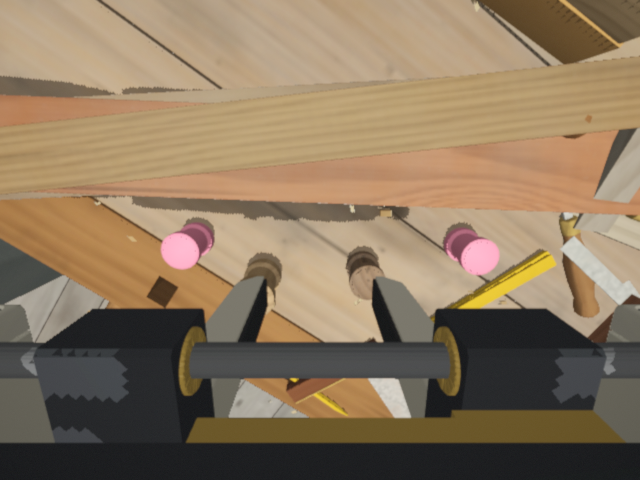

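View pics/top7.png

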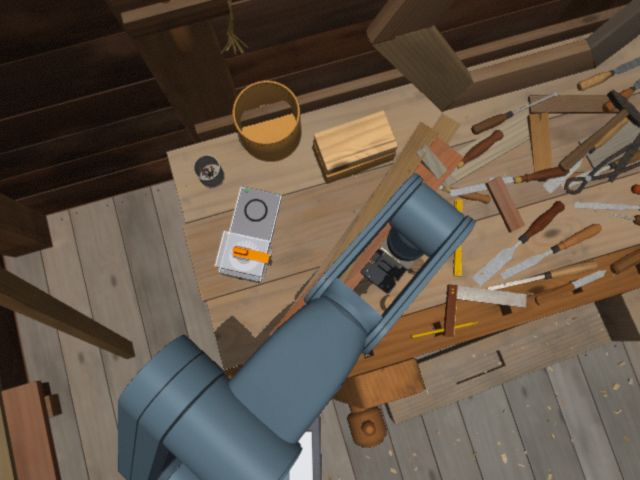

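The counter in the top view looks exactly as at the start: cover shut, fin at (241,254). In the wrist view the dark spool is at (366,280), matching the prediction (366,281).

```bash
python3 -m crank '[[[-0.8,0.64,0,0.03,0.6],[-0.8,0.64,0,0,0.6],[-0.72,0.62,0.5,0,0.6],[0,0,0.8,0,0.6],[0,0,0.8,0,0.6],[0,0,0.8,0,0.6],[0,0,0.5,0,0.6],[0,0,0,0,0.6],[0,0,0,0,0.6]]]'
python3 - <<'E'
from h import *; from station import env,vision
go(env.sense(),[.546,-.4287,.029],-40)
c=vision.read_camera("wrist"); np.savez("pics/wrist8.npz",**c);cv2.imwrite("pics/wrist8.png",c["frame"][:,:,::-1])
print(proj(c,[.546,-.4287,.055]))
E
```

```text
time: 21.1
tool_pos: [0.5464, -0.429, 0.1262]
tcp_rot: [0.907, 0.422, -0.0, -0.001]
force: [0.1, -1.2, -0.5]
opening: 0.0558
t 21.1 tcp [ 0.5464 -0.429   0.1262] ydir -40.05 q6 -7.3 F [ 0.1 -1.2 -0.5] open 0.0558
shift units [-2.000e-03 -1.300e-02  3.887e+00] turn -0.009
(np.float64(318.6863638638771), np.float64(251.28716518643088))
```

View pics/wrist8.png

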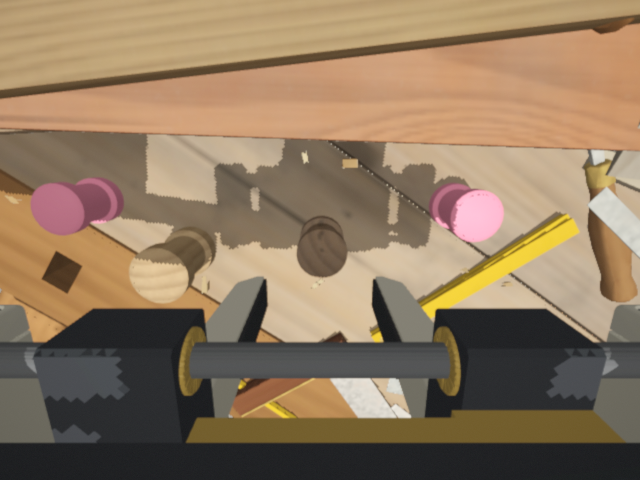

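Run:
```python
from h import *
c=dict(np.load("pics/top0.npz"))
v,u=np.mgrid[:480,:640]; z=c["range_z"]; P=np.stack([(u-c["cx"])/c["fx"]*z,(v-c["cy"])/c["fy"]*z,z],-1); W=(P-c["t"])@c["R"]
d=np.hypot(W[...,0]-.546,W[...,1]+.4287)
for r in (.03,.06,.08,.1,.13): print(r,W[...,2][(d<r)&(d>.03)&(z>0)].max() if r>.03 else "")
c=dict(np.load("pics/wrist8.npz")); print(ray(c,322,248,.055))
```

```text
0.03 
0.06 0.00932872721056495
0.08 0.055746951779094264
0.1 0.07116458000525326
0.13 0.08276521427443344
[ 0.54948087 -0.42832766  0.055     ]
```

```bash
python3 -m crank '[[[0.06,0.06,0.6,0,0.6],[0,0,0.7,0,0.6],[0,0,0.7,0,0.6],[0,0,0.7,0,0.6],[0,0,0.7,0,0.6],[0,0,0.3,0,0.6],[0,0,0,0,0.6],[0,0,0,0,0.6]]]' 20
python3 - <<'E'
from h import *; from station import env
go(env.sense(),[.5475,-.4285,.029],-40)
E
```

```text
time: 21.82
tool_pos: [0.5493, -0.4296, 0.0355]
tcp_rot: [0.907, 0.422, 0.0, 0.001]
force: [0.2, 0.1, 0.2]
opening: 0.0557
t 21.82 tcp [ 0.5493 -0.4296  0.0355] ydir -40.07 q6 -7.1 F [0.2 0.1 0.2] open 0.0557
shift units [-0.012 -0.086  0.259] turn -0.011
```

```bash
python3 -m crank '[[[0,-0.04,0.26,0,0.6],[0,0,0,0,0.5],[0,0,0,0,0.45],[0,0,0,0,0.4],[0,0,0,0,0.35],[0,0,0,0,0.3],[0,0,0,0,0.2],[0,0,0,0,0.2]]]' 20
python3 - <<'E'
from h import *; from station import env
go(env.sense(),[.5475,-.4285,.029],-40)
E
python3 -m crank '[[[0,0,-0.2,0,0.2],[0,0,-0.4,0,0.2],[0,0,-0.4,0,0.2],[0,0,0,0,0.2]]]'
python3 - <<'E'
from h import *; from station import env,vision
go(env.sense(),[.6975,-.0313,.15],None)
c=vision.read_camera("wrist"); np.savez("pics/wrist9.npz",**c);cv2.imwrite("pics/wrist9.png",c["frame"][:,:,::-1])
E
```

```text
time: 22.48
tool_pos: [0.5482, -0.4288, 0.0283]
tcp_rot: [0.907, 0.422, 0.0, 0.0]
force: [0.2, 0.0, 2.2]
opening: 0.0368
t 22.48 tcp [ 0.5482 -0.4288  0.0283] ydir -40.08 q6 -7.1 F [0.2 0.  2.2] open 0.0368
shift units [-0.008 -0.031 -0.026] turn -0.014
time: 22.82
tool_pos: [0.5492, -0.4298, 0.0559]
tcp_rot: [0.907, 0.422, 0.001, 0.002]
force: [0.0, 0.5, -0.3]
opening: 0.0365
t 22.82 tcp [ 0.5492 -0.4298  0.0559] ydir -40.07 q6 -7.1 F [ 0.   0.5 -0.3] open 0.0365
shift units [16.014 -5.704 -3.797] turn None
```

View pics/wrist9.png

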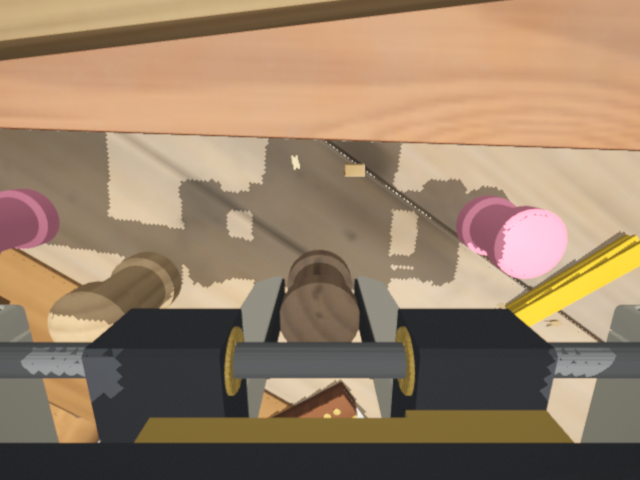

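Held with the dark spool at (320,305) upright between the fingers. I'll lift and carry it.

```bash
python3 -m crank '[[[0,0,-0.9,0,0.2],[0,0,-1,0,0.2],[0,0,-1,0,0.2],[0,0,-1,0,0.2],[0,0,-1,0,0.2],[0.4,-0.14,-0.9,0,0.2],[0.8,-0.28,0,0,0.2],[0.8,-0.28,0,0,0.2],[0.8,-0.28,0,0,0.2],[0.8,-0.28,0,0,0.2]]]'
python3 -m crank '[[[0.8,-0.28,0,0,0.2],[0.8,-0.28,0,0,0.2],[0.8,-0.28,0,0,0.2],[0.8,-0.28,0,0,0.2],[0.8,-0.28,0,0,0.2],[0.8,-0.28,0,0,0.2],[0.8,-0.28,0,0,0.2],[0.8,-0.28,0,0,0.2],[0.8,-0.28,0,0,0.2],[0.8,-0.28,0,0,0.2]]]'
python3 - <<'E'
from h import *; from station import env
go(env.sense(),[.6975,-.0313,.12],None)
E
```

```text
time: 23.7
tool_pos: [0.5818, -0.3385, 0.1979]
tcp_rot: [0.907, 0.422, 0.0, -0.0]
force: [0.5, -1.3, -1.3]
opening: 0.0368
time: 24.53
tool_pos: [0.6571, -0.1402, 0.1976]
tcp_rot: [0.907, 0.422, -0.0, -0.0]
force: [0.5, 1.3, -0.8]
opening: 0.0363
t 24.53 tcp [ 0.6571 -0.1402  0.1976] ydir -40.08 q6 18.5 F [ 0.5  1.3 -0.8] open 0.0363
shift units [ 4.375 -1.567  3.105] turn None
```

```bash
python3 -m crank '[[[0.8,-0.28,0,0,0.2],[0.8,-0.28,0,0,0.2],[0.8,-0.28,0,0,0.2],[0.8,-0.28,0,0,0.2],[0.5,-0.2,0.2,0,0.2],[0.3,-0.1,0.6,0,0.2],[0,0,0.7,0,0.2],[0,0,0.7,0,0.2],[0,0,0,0,0.2],[0,0,0,0,0.2]]]'
python3 - <<'E'
from h import *; from station import env,vision
go(env.sense(),[.6975,-.0313,.08],None)
for n in["wrist","scene"]:
    c=vision.read_camera(n);np.savez(f"pics/{n}10.npz",**c)
    cv2.imwrite(f"pics/{n}10.png",c["frame"][:,:,::-1])
E
```

```text
time: 25.37
tool_pos: [0.6932, -0.0419, 0.1413]
tcp_rot: [0.907, 0.422, -0.001, -0.001]
force: [-0.3, -0.2, -1.0]
opening: 0.0368
t 25.37 tcp [ 0.6932 -0.0419  0.1413] ydir -40.09 q6 27.5 F [-0.3 -0.2 -1. ] open 0.0368
shift units [ 0.439 -0.134  2.452] turn None
```

View pics/wrist10.png

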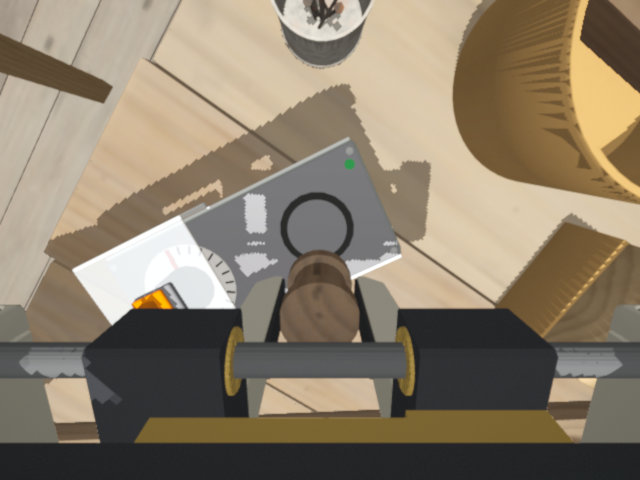

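View pics/scene10.png

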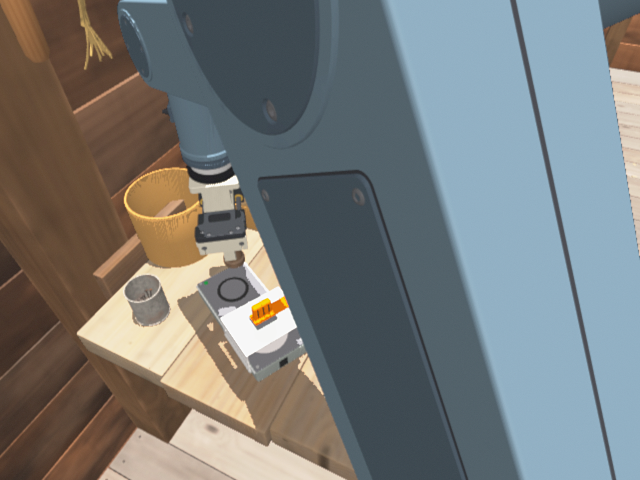

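Run:
```python
from h import *; from station import env
c=dict(np.load("pics/wrist10.npz")); s=env.sense()
a=c["frame"][190:360,240:400,::-1]; cv2.imwrite("pics/cropF.png",cv2.resize(a,None,fx=3.5,fy=3.5,interpolation=cv2.INTER_CUBIC))
pad=ray(c,317.5,228,.042); sp=ray(c,319.5,312.5,s["tool_pos"][2]+.0267)
R=Ro.from_quat(s["tcp_rot"]).as_matrix()
print(pad,sp, "spool-tcp tool mm",R.T@(sp-s["tool_pos"])*1e3,"pad-spool units",R.T@(pad-sp)/.025)
```

```text
[ 0.69882887 -0.03269007  0.042     ] [ 0.69502563 -0.03993224  0.1704708 ] spool-tcp tool mm [  2.08336875  -1.3210099  -26.70050099] pad-spool units [ 0.3167099  -0.07662482  5.13891806]
```

View pics/cropF.png

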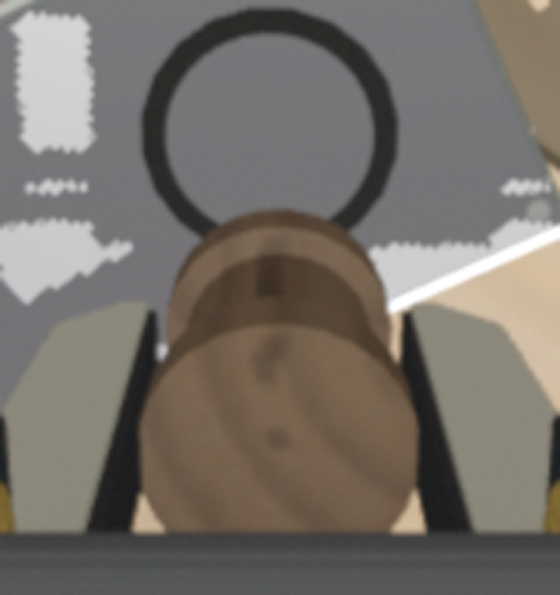

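Run:
```python
from h import *; from station import env
c=dict(np.load("pics/wrist10.npz")); s=env.sense(); R=Ro.from_quat(s["tcp_rot"]).as_matrix()
pad=ray(c,317.3,228,.042)
for uv,z in(((319.7,321.4),.0267),((319.4,280.6),-.0283+.013)):
    sp=ray(c,*uv,s["tool_pos"][2]+z)
    print(sp,"spool-tcp mm",R.T@(sp-s["tool_pos"])*1e3,"pad-spool units",R.T@(pad-sp)/.025)
print(cw(.12,0))
```

```text
[ 0.69225522 -0.04337473  0.1704708 ] spool-tcp mm [ -2.33434419  -1.22231708 -26.70283799] pad-spool units [ 0.49340427 -0.08702174  5.13900354]
[ 0.69367197 -0.04139235  0.1284708 ] spool-tcp mm [ 0.07118033 -1.46778185 15.29823581] pad-spool units [ 0.39718329 -0.07720315  3.45896059]
[ 0.69768464 -0.0314338 ]
```

```bash
python3 -m crank '[[[0.45,-0.1,0,0,0.2],[0,0,0.5,0,0.2],[0,0,0.6,0,0.2],[0,0,0.6,0,0.2],[0,0,0.4,0,0.2],[0,0,0.2,0,0.2],[0,0,0,0,0.2],[0,0,0,0,0.2]]]'
python3 - <<'E'
from h import *; from station import env,vision
go(env.sense(),[.6978,-.0315,.0705],None)
c=vision.read_camera("wrist"); np.savez("pics/wrist11.npz",**c);cv2.imwrite("pics/wrist11.png",c["frame"][:,:,::-1])
E
```

```text
time: 26.13
tool_pos: [0.6998, -0.0317, 0.0854]
tcp_rot: [0.907, 0.422, 0.0, 0.0]
force: [-0.2, -0.4, -0.3]
opening: 0.0364
t 26.13 tcp [ 0.6998 -0.0317  0.0854] ydir -40.08 q6 28.4 F [-0.2 -0.4 -0.3] open 0.0364
shift units [-0.045 -0.066  0.596] turn None
```

View pics/wrist11.png

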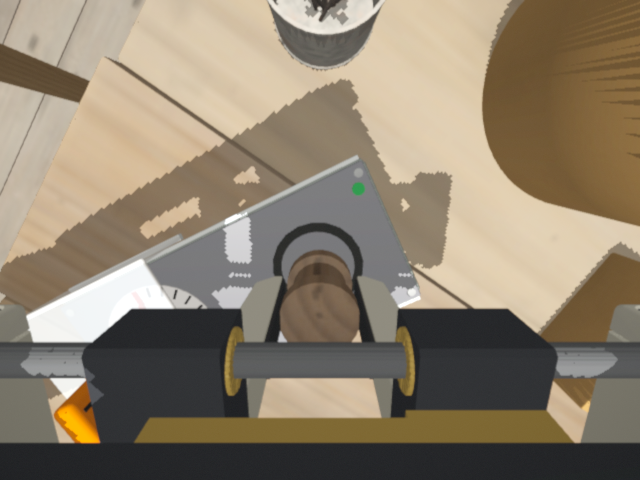

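Run:
```python
from h import *; from station import env
c=dict(np.load("pics/wrist11.npz")); s=env.sense(); R=Ro.from_quat(s["tcp_rot"]).as_matrix()
a=c["frame"][200:350,240:400,::-1]; cv2.imwrite("pics/cropG.png",cv2.resize(a,None,fx=3.5,fy=3.5,interpolation=cv2.INTER_CUBIC))
p=ray(c,317.5,266.,.042); print(p, R.T@(p-s["tool_pos"])/.025)
# low flange top edge z = foot+15mm
sp=ray(c,319.5,280.6,s["tool_pos"][2]-.0153);print(sp,R.T@(p-sp)/.025)
```

```text
[ 0.69796901 -0.03208603  0.042     ] [-0.06643889 -0.061814    1.76083929]
[ 0.69987281 -0.03176871  0.07072381] [-0.05947605 -0.05143813  1.14885532]
```

View pics/cropG.png

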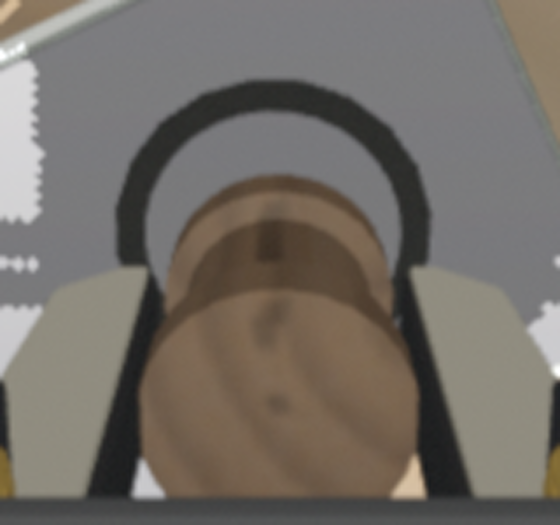

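All estimates agree on a correction of about (-0.05, -0.06) units. I'll lower the spool gently.

```bash
python3 -m crank '[[[-0.05,-0.06,0.2,0,0.2],[0,0,0.2,0,0.2],[0,0,0.1,0,0.2],[0,0,0,0,0.2],[0,0,0,0,0.2]]]'
python3 - <<'E'
from h import *; from station import env
go(env.sense(),[.6979,-.032,.0705],None)
E
python3 -m crank '[[[0,0,0.03,0,0.2],[0,0,0.03,0,0.2],[0,0,0.03,0,0.2],[0,0,0,0,0.2],[0,0,0,0,0.2]]]'
python3 - <<'E'
from h import *; from station import env
go(env.sense(),[.6979,-.032,.0705],None)
E
```

```text
time: 26.6
tool_pos: [0.6974, -0.0317, 0.0725]
tcp_rot: [0.907, 0.422, -0.0, -0.0]
force: [0.5, 0.0, -1.1]
opening: 0.0368
t 26.6 tcp [ 0.6974 -0.0317  0.0725] ydir -40.08 q6 28.4 F [ 0.5  0.  -1.1] open 0.0368
shift units [0.003 0.022 0.081] turn None
time: 27.02
tool_pos: [0.6976, -0.0317, 0.0705]
tcp_rot: [0.907, 0.422, -0.0, -0.0]
force: [0.2, -0.1, -0.8]
opening: 0.0364
t 27.02 tcp [ 0.6976 -0.0317  0.0705] ydir -40.08 q6 28.3 F [ 0.2 -0.1 -0.8] open 0.0364
shift units [-0.001  0.017  0.   ] turn None
```

```bash
for i in 1; do python3 -m crank '[[[0,0,0.03,0,0.2],[0,0,0,0,0.2],[0,0,0,0,0.2]]]'
python3 -m crank '[[[0,0,0.02,0,0.2],[0,0,0,0,0.2],[0,0,0,0,0.2]]]'; done
```

```text
time: 27.27
tool_pos: [0.6978, -0.0317, 0.0703]
tcp_rot: [0.907, 0.422, 0.0, 0.0]
force: [-1.2, 0.6, 3.3]
opening: 0.0363
time: 27.52
tool_pos: [0.6979, -0.0317, 0.0703]
tcp_rot: [0.907, 0.422, 0.0, 0.0]
force: [-1.9, -0.1, 5.5]
opening: 0.0362
```

Contact at z = 0.0703 m with 5.5 N, as predicted. I'll ease off, release and retreat upward.

```bash
python3 -m crank '[[[0,0,-0.03,0,0.3],[0,0,0,0,0.42],[0,0,0,0,0.45],[0,0,0,0,0.5],[0,0,0,0,0.55],[0,0,0,0,0.6],[0,0,0,0,0.6]]]'
python3 -m crank '[[[0,0,-0.3,0,0.6],[0,0,-0.8,0,0.6],[0,0,-1,0,0.6],[0,0,-1,0,0.6],[0,0,-1,0,0.6],[0,0,-1,0,0.6]]]'
python3 -m crank '[[[-0.8,0,0,0,0.6],[-0.9,0,0,0,0.6],[-0.9,0,0,0,0.6],[-0.9,0,0,0,0.6],[-0.9,0,0,0,0.6],[-0.9,0,0,0,0.6],[-0.9,0,0,0,0.6],[-0.9,0,0,0,0.6],[0,0,0,0,0.6],[0,0,0,0,0.6]]]'
python3 - <<'E'
from h import *; from station import env,vision
go(env.sense(),[.6979,-.032,.0705],None)
for n in["scene","top"]:
    c=vision.read_camera(n);np.savez(f"pics/{n}12.npz",**c)
    cv2.imwrite(f"pics/{n}12.png",c["frame"][:,:,::-1])
    v,u=np.mgrid[:480,:640]; z=c["range_z"]; P=np.stack([(u-c["cx"])/c["fx"]*z,(v-c["cy"])/c["fy"]*z,z],-1); W=(P-c["t"])@c["R"]
    m=(np.hypot(W[...,0]-.6978,W[...,1]+.0315)<.04)&(abs(W[...,2]-.097)<.004)&(z>0); w=W[m]
    print(n,m.sum(),w.mean(0),(w.max(0)+w.min(0))/2,np.ptp(w,0))
    f=c["frame"].astype(int); m=(z>0)&(f[...,0]>200)&(f[...,2]<60)&(f[...,1]>80)&(f[...,1]<180)&(abs(W[...,2]-.127)<.006)&(abs(W[...,0]-.58)<.03)&(abs(W[...,1])<.04)
    print("fin",m.sum(),W[m].mean(0) if m.any() else "", "p99z",np.percentile(W[m][:,2],90) if m.any() else "")
E
```

```text
time: 28.1
tool_pos: [0.6976, -0.0317, 0.0699]
tcp_rot: [0.907, 0.422, -0.0, -0.0]
force: [0.5, -0.1, -0.5]
opening: 0.0551
time: 28.6
tool_pos: [0.6975, -0.0317, 0.1994]
tcp_rot: [0.907, 0.422, 0.0, 0.0]
force: [0.3, -0.6, 0.3]
opening: 0.0561
time: 29.43
tool_pos: [0.583, -0.1684, 0.1984]
tcp_rot: [0.907, 0.421, 0.0, 0.0]
force: [0.8, -0.6, 0.4]
opening: 0.0556
t 29.43 tcp [ 0.583  -0.1684  0.1984] ydir -40.21 q6 13.6 F [ 0.8 -0.6  0.4] open 0.0556
shift units [ 7.129 -0.018  5.119] turn None
scene 262 [ 0.694625   -0.03137178  0.09551216] [ 0.69602516 -0.03177429  0.09591617] [0.03761521 0.03685756 0.00575903]
fin 47 [0.57799006 0.00261993 0.12428651] p99z 0.12665491715207694
top 67 [ 0.69880745 -0.0270182   0.09640204] [ 0.69719043 -0.02936034  0.09699626] [0.02948327 0.02480366 0.00757543]
fin 0  p99z
```

View pics/scene12.png

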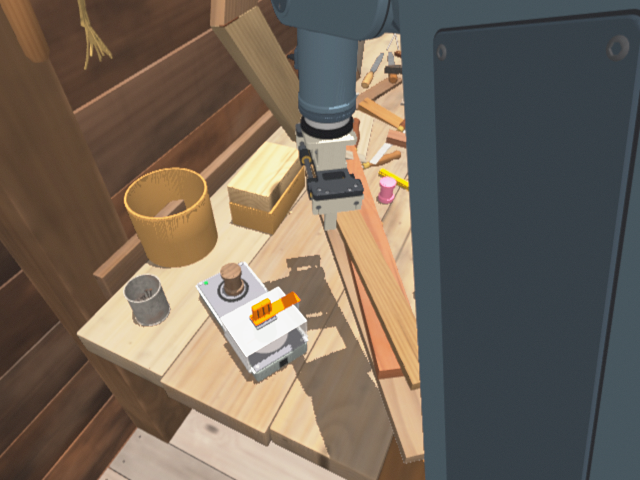

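View pics/top12.png

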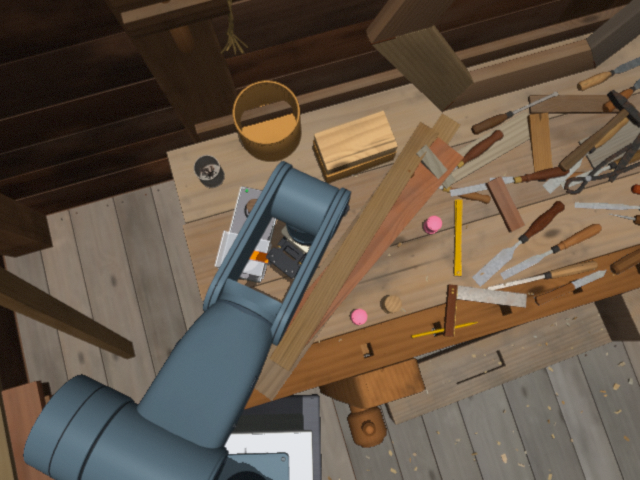

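Run:
```python
import cv2,numpy as np
a=[cv2.resize(cv2.imread(f"pics/scene{k}.png")[250:385,190:315],None,fx=3.1,fy=3.1,interpolation=cv2.INTER_CUBIC) for k in(0,12)]
cv2.imwrite("pics/cmp.png",np.hstack(a))
```

```text
(no output)
```

View pics/cmp.png

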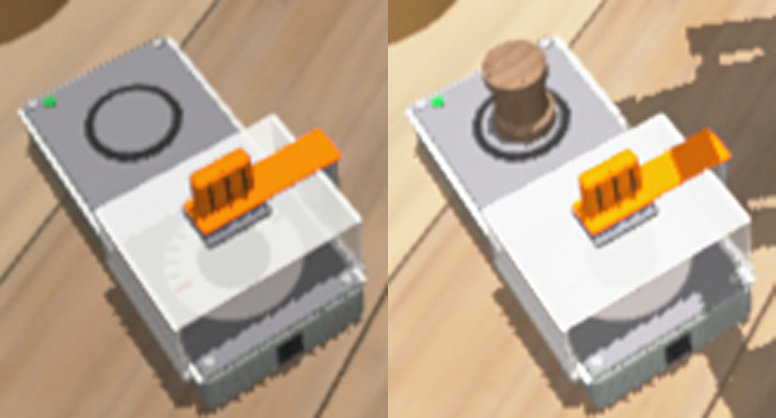

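The before and after crops match. The cover and tab are in the same place: fin at (220,180) before, and at (608,186) after, less the 388-pixel panel offset. The spool stands upright centred in the ring at (522,125). I'm handing in the job.

```bash
python3 -c "
from station import job
print(job.close_job())"
```

```text
the job is handed in; nothing more can be done
None
```

The job is done in the order asked and handed in at about 29.5 s of the 72 s allowed.

- **Cover opened:** I gripped the tab's fin, pressed it about 8.7 mm down and slid the cover open until it met its stop.
- **Knob reset:** I turned the knob back about 80° until it met the zero stop. A close-up then showed its white line collinear with the red zero mark.
- **Cover shut:** I slid the cover shut with the tab held down until it met its stop, then let the tab rise. The last picture shows the cover and fin where they were at the start. That is my evidence that it latched; I did not test the latch by pulling on it.
- **Spool placed:** I set the dark spool down on the pad at the expected contact height. It stands upright inside the ring. The scene camera put it within about 2 mm of the pad's centre. The arm partly hid it from the top camera, so that camera's 2–5 mm offset is not reliable.
- **Left alone:** The pale spool, the nail tin and the pink spools appear unmoved in the last pictures.

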